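# Lay out the soldering mat around the board holder

## Task

Lay out the repair mat around the board holder. Put the blue parts box beside the holder on the side towards the orange multimeter, its long side parallel to the side of the holder, and stand the red-lidded flux jar on the middle of the box; put the gold tip cleaner on the holder's opposite side, and lay the red screwdriver in front of the holder (the robot's side), parallel to its front edge. Leave a gap of about 2 cm between the holder and each of the three, each centred on that side of the holder, everything upright and at rest, and leave the green-lidded jar, the white tube and the amber bottle where they are.

Things in the scene. Friction and masses are not known exactly. Their poses are not given: they have to be found in the camera images.
- holder: Circuit board holder, fixed: aluminium plate 80 (x) by 100 (y) mm, dark steel jaws along front and back edges (tops 21 mm up), green board between. Origin: centre of its underside, on the turquoise mat (top at z = 0.003 m) on which all these things lie. +x points away from the robot within 0.25 rad (front edge at x = -40 mm), +y to its left seen from the robot, z up.
- meter: Orange multimeter lying flat, fixed, 126 (x) by 70 (y) by 28 mm, dial top 35 mm high, with a round dial and a dark display at the far end. It lies to the left or to the right of the holder, centres 210 to 280 mm apart sideways. Origin: centre of its underside; +x points away from the robot, z up.
- parts_box: Loose closed blue plastic parts box, 56 (x, long side) by 44 (y) by 28 mm high, flat top, small white latch on one short side; solid, about 70 g. Origin: centre of its underside; z up. At the start its x axis is within 0.55 rad of the world's x. Goes beside the holder on the multimeter's side: its centre then 92 mm from the holder's centre, its x axis along the holder's x.
- flux_jar: Loose round white jar with a RED lid, 38 mm in diameter, 34 mm high, about 50 g. Origin: centre of its underside; z up. Goes on top of the parts box.
- tip_cleaner: Loose round gold tip cleaner pot filled with brass wool, 52 mm in diameter (from 10 to 34 mm up), about 45 mm high, 140 g. Origin: centre of its underside; z up. Goes beside the holder on the side away from the multimeter: its centre then 96 mm from the holder's centre.
- driver: Loose red screwdriver lying flat, 120 mm long along its x axis: red handle 12 mm wide and high (x -60 to +30 mm; 15 mm end cap), then a 4 mm steel shaft. Does not roll; 30 g. Origin: middle of its length (on the handle), at the underside. At the start x is within 0.55 rad of world x. Goes in front of the holder, its centre line about 67 mm before the holder's centre, either way round.
- green_jar: Bystander, loose, to be left alone: same white jar (38 mm in diameter, 34 mm high) but with a GREEN lid. It stands in the row nearest the robot among the four loose things, neighbours about 125 mm apart. Origin: centre of its underside.
- tube: Bystander, loose, to be left alone: white paste tube with a red band and black cap, lying behind the holder and multimeter, 30 (x) by 86 (y) by 18 mm. Origin: centre of the underside of its white part.
- solvent: Bystander, loose, to be left alone: amber solvent bottle with a white cap, 40 mm in diameter, 75 mm high, standing behind the holder and multimeter. Origin: centre of its underside.
Things that resemble listed ones, but are neither listed nor needed, are in the scene too. Of the things that look like the driver, take the one that is farthest from the robot's base at the start.

How it is judged:
At the end, for the whole second after the job is handed in: Box on the meter's side, cleaner opposite, driver in front: gaps to the holder 20 mm within 13 mm, centred on its side within 13 mm (driver 15); box and driver parallel to it within 0.2 rad; jar on the box within 10 mm of its middle; all upright (0.1 rad), on the mat or box, released, at rest (((y of meter in the frame of holder above 0 m and y of parts_box in the frame of holder between 0.079 and 0.105 m and y of tip_cleaner in the frame of holder between -0.109 and -0.083 m) or (y of meter in the frame of holder below 0 m and y of parts_box in the frame of holder between -0.105 and -0.079 m and y of tip_cleaner in the frame of holder between 0.083 and 0.109 m)) and x of parts_box in the frame of holder between -0.013 and 0.013 m and angle between the x axis of parts_box and the x axis of holder, either way round below 0.2 rad and x of tip_cleaner in the frame of holder between -0.013 and 0.013 m and horizontal distance between flux_jar and parts_box below 0.01 m and z of flux_jar in the frame of parts_box between 0.024 and 0.032 m and x of driver in the frame of holder between -0.08 and -0.054 m and y of driver in the frame of holder between -0.015 and 0.015 m and angle between the x axis of driver and the y axis of holder, either way round below 0.2 rad and height (world z) of each of parts_box, tip_cleaner, driver below 0.008 m and linear speed of each of parts_box, flux_jar, tip_cleaner, driver below 0.01 m/s and angular speed of each of parts_box, flux_jar, tip_cleaner, driver below 0.15 rad/s and angle between each of parts_box, flux_jar, tip_cleaner, driver's own z axis and vertical below 0.1 rad); the robot touches nothing.
It fails at once if the green-lidded jar, the tube or the bottle is pushed more than 15 mm or tipped (distance of any of green_jar, tube, solvent from where it was at the start of the episode above 0.015 m or angle between any of green_jar, tube, solvent's own z axis and vertical above 0.3 rad).
It also fails if it takes over 96 s, if anything falls off the work surface, if the arm or the gripper's body presses on something with over 40 N, if the wrist force passes 120 N, or if a joint passes its speed limit or range.

## Robot

A 7-joint arm with a two-finger parallel gripper is mounted at the origin on the work surface. World frame = base frame: x ahead of the robot, y to its left, z up, the work surface at z = 0. Lengths are in m, angles in rad, forces in N, time in s.
With the tool pointing down it reaches from about 0.4 to 0.85 m from the base axis. Payload 10.4 kg.
Tool frame: the origin (TCP) lies at the very end of the fingers, on their centre line; the grasp point (between the pads) lies 19 mm behind it; z points along the fingers, y is the line along which they close (so a half turn about z gives the same grasp; the last joint's range is limited). The gripper opens to 85 mm and grips with 20 to 120 N. Pads are 22 mm wide; open, the fingers measure 114 mm over their backs; the gripper's body (76 mm by 85 mm) begins 54 mm behind the grasp point. The pads swing forward as they close: fully open they stand 13 mm farther back than shut.
Start: joints at [1.202, 0.332, -0.065, 1.46, 0.022, 1.35, -0.088], TCP at [0.212, -0.588, 0.231] pointing down, gripper open.
Joint ranges: [-2.6, 2.6], [-0.5, 2.12], [-1.47, 1.34], [0.16, 2.42], [-1.27, 4.41], [0.06, 2.06], [-2.6, 2.6]. Speed limits (rad/s): [2.22, 2.22, 2.79, 2.79, 3.14, 3.14, 3.14].

## Interface

Orientations are given as a unit quaternion [x, y, z, w].
In Python, from workcell import manip, optics gives the robot as it stands.
- The arm moves only by the tool jog_arm, never from a script. Its arguments are lists of equal length, an entry for each row: "dr": the turn, a rotation vector about the tool's x, y, z normalised to -1 to 1, where 1 is 4 degrees, a list of three; "translation": the shift along the tool's x, y, z normalised to -1 to 1, where 1 is 0.025 m, a list of three; "jaw": the opening, from 0 (shut) to 1 (fully open). A call has 1 to 10 rows; each row shifts and turns the commanded pose from where the row before left it, along the tool's axes as they then stand; what a row does not reach is not made up. A row lasts 1/10 s, in which the tool goes at most 50 mm and 8.59 degrees, less where a joint would pass 70% of its speed; a pose out of reach is approached as far as the arm can. A call with a number of a shift or a turn outside -1 to 1 is refused whole. A call with a gripper value outside its range is refused whole. The fingers move at their own pace and stop on an object; "squeeze" is the grip in N (left out, the last holds). Time passes only in rows, so rows that do not move let the fingers close. It gives the time, the measured TCP pose, the force, the opening and the grip force at its end, in the units of the state.
- manip.get_obs(): the state, without advancing time (a new reading comes with each control period).
- optics.camera(name): name is "scene" or "top"; returns a dict with "color" (400x640x3 uint8, red, green, blue), "mtx" (3x3 intrinsics, pixels), "k1" (the pictures are not rectified: a ray, as slopes to the right and down, at radius r is drawn at 1 + k1 r^2 times it, then the intrinsics apply), "R" (3x3) and "t" (3): a world point X has camera coordinates R X + t. Camera axes: x right, y down, z forward; pixel columns grow to the right and rows downward; lengths in m; the calibration is good to about 2 mm. A picture is of the moment at which its call begins. There is no depth.
- manip.hand_in(): hands the job in; it is judged then, once.
The state is a dict: "clock": time; "joint_pos": joint angles; "joint_velocities": joint speeds; "tau": joint torques, N m; "position": TCP position; "ee_rot": TCP orientation; "ft_force": force on the tool from outside, world axes, zero at the start; "torque": the same for the moment, N m; "grip_width": opening from 0.0 (shut) to 1.0 (fully open); "grasp_force": force on a finger pad.
Only numpy, scipy, OpenCV 4.12 (cv2) and the standard library are available. Lean on these libraries where they do the work, as an engineer would, in place of code of your own. Each camera call takes 0.05 s, during which the arm holds its last target. There are 200 camera calls.

## Working session

There is one attempt and no reset: what is moved stays moved. The work goes in short steps, Python scripts to look and compute and a tool call to move; the robot and the scene stay as the last step left them, time stands still between calls to the robot, and variables do not carry over. Pictures are saved under pics/ and viewed, at most 14 in all, crops included, and the job is handed in when it is done.

Besides the shell and the picture viewer there is one more tool, called after ">>>" as name(argument=value, ...) on one line, values as JSON. jog_arm: Moves the arm, as the interface text tells. Scaled input: -1 to 1 covers 0.025 m each way for a shift and 4 degrees each way for a turn. Its arguments: {"type":"object","properties":{"dr":{"type":"array","items":{"type":"array","items":{"type":"number"}}},"translation":{"type":"array","items":{"type":"array","items":{"type":"number"}}},"jaw":{"type":"array","items":{"type":"number"}},"squeeze":{"type":"number"}},"required":["dr","translation","jaw"]}

```bash
mkdir -p pics; ls
cat > h.py <<'E'
import numpy as np, cv2
from workcell import manip, optics
def snap(name,fn):
    c=optics.camera(name); cv2.imwrite(fn,cv2.cvtColor(c['color'],cv2.COLOR_RGB2BGR))
    np.savez(f'cam_{name}.npz',**{k:np.array(v) for k,v in c.items()}); return c
def load(name): return dict(np.load(f'cam_{name}.npz'))
def ray(c,px):
    M=np.array(c['mtx']); d=np.array([(px[0]-M[0,2])/M[0,0],(px[1]-M[1,2])/M[1,1]])
    u=d.copy()
    for _ in range(30): u=d/(1+float(c['k1'])*(u@u))
    R=np.array(c['R']); return R.T@np.array([u[0],u[1],1.]), -R.T@np.array(c['t'])
def p2w(c,px,z):
    d,o=ray(c,px); return o+d*(z-o[2])/d[2]
def w2p(c,X):
    x=np.array(c['R'])@np.array(X,float)+np.array(c['t']); u=x[:2]/x[2]; u=u*(1+float(c['k1'])*(u@u))
    M=np.array(c['mtx']); return np.array([M[0,0]*u[0]+M[0,2],M[1,1]*u[1]+M[1,2]])
E
python3 - <<'E'
from h import *
for n in('top','scene'):
    c=snap(n,f'pics/{n}0.png'); print(n,c['mtx'],c['k1'],c['R'],c['t'])
print(manip.get_obs())
E
```

```text
pics
top [[368.19397966   0.         318.82216035]
 [  0.         368.19397966 204.95272402]
 [  0.           0.           1.        ]] 0.004662264163836313 [[ 0.00723372 -0.99971551 -0.02272819]
 [-0.99273928 -0.00445046 -0.12020362]
 [ 0.12006828  0.02343268 -0.99248905]] [-0.00212619  0.48174645  0.86851022]
scene [[388.97912266   0.         322.86510944]
 [  0.         388.97912266 203.32532596]
 [  0.           0.           1.        ]] 0.03175424264407108 [[-0.08040774  0.99661268  0.01725551]
 [ 0.692749    0.06832215 -0.71793517]
 [-0.71668223 -0.04577381 -0.69589607]] [ 0.05385243 -0.29164502  1.29942155]
{'clock': 0.1, 'joint_pos': array([ 1.20241746,  0.33281716, -0.06470973,  1.46089233,  0.02161513,
        1.34986754, -0.08852025]), 'joint_velocities': array([ 7.07164955e-05,  8.70752246e-04,  9.03063700e-04, -2.38953563e-03,
       -2.13672830e-04,  9.66351093e-04,  8.83983758e-04]), 'tau': array([ 8.52448065e-04, -6.26740408e+01,  4.88219946e-02, -3.92423236e+01,
        1.62030518e-02,  7.05442711e-03, -9.94315951e-05]), 'position': array([ 0.21171316, -0.58768725,  0.2305735 ]), 'ee_rot': array([ 9.85090557e-01,  1.72035403e-01, -1.44951045e-04, -6.27633581e-04]), 'ft_force': array([-0.4553871 , -0.56234511, -0.28315248]), 'torque': array([0.05329856, 0.00262102, 0.00355001]), 'grasp_force': 0.0, 'grip_width': 0.9980198412194828}
```

View pics/top0.png

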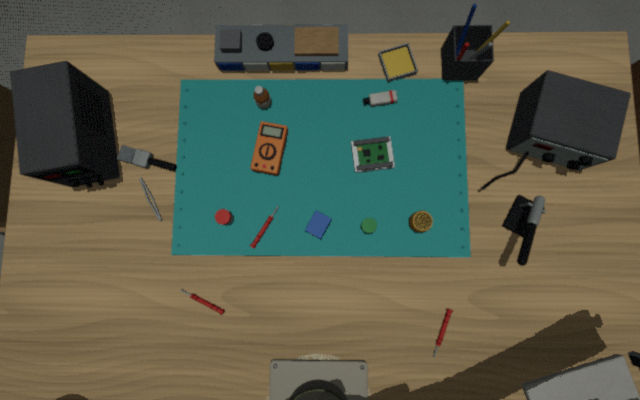

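View pics/scene0.png

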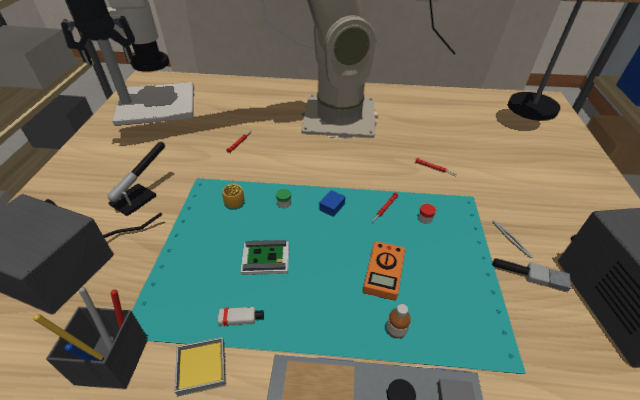

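The pictures show the holder at top (373,154) with the multimeter to its left at (269,148), so the box goes on +y. The other things are the box (318,224), red jar (223,217), green jar (369,226) and cleaner (422,222).

Three things look like the driver: (264,228) on the mat, (203,301) and (443,330) on the wood. The one on the mat looks farthest from the base, which I'll confirm with numbers and a crop.

```bash
cat > seg.py <<'E'
from h import *
c=load('top'); im=c['color']; hsv=cv2.cvtColor(im,cv2.COLOR_RGB2HSV)
H,S,V=[hsv[...,i].astype(int) for i in range(3)]
masks={'red':((H<6)|(H>174))&(S>150)&(V>70),'blue':(H>105)&(H<125)&(S>120)&(V>60),'gold':(H>14)&(H<28)&(S>140)&(V>70),'green':(H>50)&(H<75)&(S>110),'orange':(H>5)&(H<15)&(S>180)&(V>100),'plate':(S<40)&(V>100)}
zt={'red':.01,'blue':.031,'gold':.04,'green':.037,'orange':.031,'plate':.012}
for n,m in masks.items():
    k,l,st,ce=cv2.connectedComponentsWithStats(m.astype(np.uint8))
    for i in range(1,k):
        if st[i,4]<25 or ce[i][1]<85 or not 170<ce[i][0]<480: continue
        pts=np.argwhere(l==i)[:,::-1].astype(float)
        w=np.array([p2w(c,p,zt[n])[:2] for p in pts])
        r=cv2.minAreaRect((w*1000).astype(np.float32))
        print(n,ce[i].round(1),st[i].tolist(),'w',p2w(c,ce[i],zt[n])[:2].round(4),'rect',np.round(r[0],1),np.round(r[1],1),round(r[2],1))
E
python3 seg.py
python3 - <<'E'
from h import *
c=load('top'); im=cv2.cvtColor(c['color'],cv2.COLOR_RGB2BGR)
a=cv2.resize(im[125:255,340:445],None,fx=4.5,fy=4.5,interpolation=cv2.INTER_CUBIC)[:585]
b=cv2.resize(im[195:255,205:340],None,fx=5.5,fy=5.5,interpolation=cv2.INTER_CUBIC)
cv2.imwrite('pics/c1.png',a);cv2.imwrite('pics/c2.png',b)
E
```

```text
red [222.8 216.5] [216, 210, 15, 14, 165] w [0.454  0.2404] rect [454.  240.1] [32.5 35.4] 0.3
red [261.4 231.6] [251, 217, 21, 31, 116] w [0.4169 0.1428] rect [417.  142.7] [ 8.3 85.8] 58.6
red [207.4 303.7] [191, 294, 33, 20, 144] w [0.2415 0.2699] rect [242.2 270.9] [87.1 10.1] 63.2
red [443.6 326.5] [436, 309, 16, 37, 160] w [ 0.1946 -0.2971] rect [ 193.9 -297.5] [11.  87.4] 70.0
blue [317.9 224.3] [306, 211, 25, 27, 385] w [0.4344 0.0024] rect [434.4   2.5] [41.9 54.2] 61.2
gold [421.  220.7] [412, 212, 20, 20, 275] w [ 0.4437 -0.243 ] rect [ 441.9 -244.1] [45.3 44.9] 0.3
green [373.1 152.8] [357, 142, 31, 23, 453] w [ 0.6101 -0.1314] rect [ 610.1 -129.8] [49.1 69.3] 7.4
green [368.6 225.2] [361, 218, 16, 15, 185] w [ 0.4325 -0.1189] rect [ 432.5 -119.3] [33.6 35.8] 44.9
plate [258.2  89.1] [255, 86, 8, 7, 44] w [0.7855 0.1604] rect [785.8 159.7] [18.2 16.3] 89.9
plate [379.4  97.3] [369, 91, 21, 13, 201] w [ 0.7627 -0.1521] rect [ 762.7 -151.6] [27.2 50.2] 8.3
plate [394.4  94.5] [392, 90, 5, 10, 31] w [ 0.7699 -0.1905] rect [ 770.2 -190.5] [25.7  7.5] 12.5
plate [271.5 131. ] [263, 127, 18, 9, 110] w [0.6734 0.1234] rect [673.4 123.6] [42.3 17.6] 79.4
plate [354.8 155.9] [351, 141, 8, 31, 133] w [ 0.6087 -0.0887] rect [608.8 -89.6] [78.3 13.3] 7.2
plate [390.1 152.2] [387, 140, 8, 28, 104] w [ 0.6183 -0.1773] rect [ 614.9 -177.4] [70.1 11. ] 7.0
plate [206.5 255. ] [191, 255, 32, 1, 32] w [0.3586 0.2766] rect [358.6 276.6] [ 0.  76.7] 0.4
plate [335. 256.] [319, 256, 33, 1, 33] w [ 0.3585 -0.0393] rect [358.5 -39.3] [ 0. 78.] 0.4
plate [315.8 376.1] [270, 361, 97, 39, 2512] w [0.0787 0.0053] rect [70.1 -0. ] [ 85.  226.2] 0.8
```

View pics/c1.png

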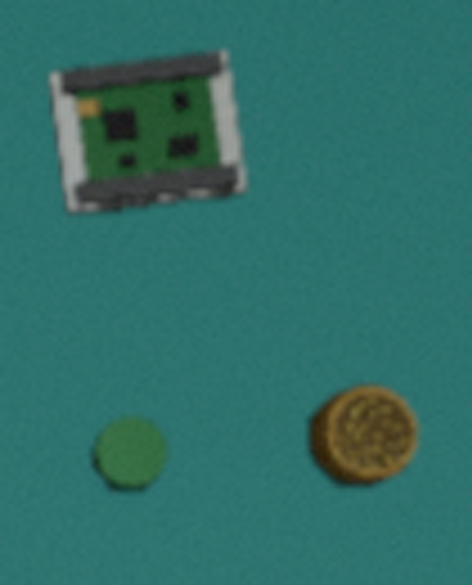

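View pics/c2.png

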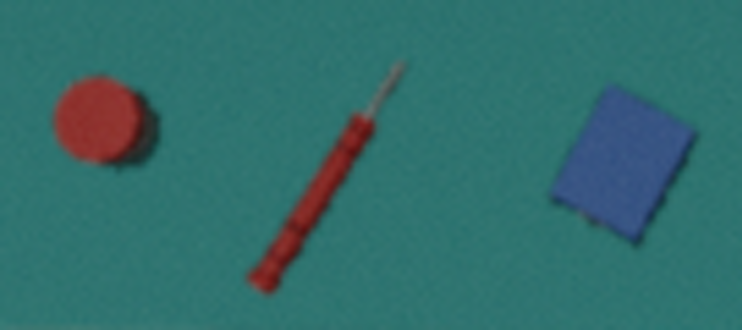

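The crops show one red screwdriver on the mat, butt at about (252.6,246.5) and tip at about (277.7,206.3). The box face is clean with its latch at the bottom-left, and the holder plate corners are visible. The mat driver is farthest at 0.44 m, against 0.36 m for the other two.

Run:
```python
from h import *
c=load('top')
K=[(351.8,141.2),(390.2,136.1),(394.2,167.2),(355.3,172.1)]
for z in(.006,.012):
    w=np.array([p2w(c,p,z)[:2] for p in K]); print('holder',z,w.mean(0).round(4),[np.linalg.norm(w[i]-w[i-1]).round(4) for i in range(4)],
    [np.degrees(np.arctan2(*(w[a]-w[b])[::-1])).round(1) for a,b in((0,3),(1,2),(0,1),(3,2))])
print('flux',p2w(c,(222.8,216.5),.037), 'cleaner top', p2w(c,((358+418)/2/4.5+0,0),.0)[:0])
# cleaner rim top ellipse crop px (372,432)
print('cleaner',p2w(c,(340+370/4.5,125+431/4.5),.046))
t=p2w(c,(277.7,206.3),.009);b=p2w(c,(252.6,246.5),.009);print('driver',t,b,(t+b)/2,np.linalg.norm(t-b),np.degrees(np.arctan2(*(t-b)[1::-1])))
q=[(612,85),(697,132),(637,241),(553,195)]
w=np.array([p2w(c,(205+x/5.5,195+y/5.5),.031)[:2] for x,y in q]);print('box',w.mean(0),w)
print('box ang',np.degrees(np.arctan2(*(w[0]-w[3])[::-1])),np.degrees(np.arctan2(*(w[1]-w[2])[::-1])))
# scene camera cross-check
s=load('scene');hs=cv2.cvtColor(s['color'],cv2.COLOR_RGB2HSV)
for n,X in dict(flux=[.449,.232,.037],box=[.434,.002,.031],hold=[.605,-.133,.018],clean=[.44,-.242,.046],green=[.4325,-.119,.037]).items(): print(n,w2p(s,X).round(1))
im=cv2.cvtColor(s['color'],cv2.COLOR_RGB2BGR)[175:285,215:450].copy()
im=cv2.resize(im,None,fx=3.3,fy=3.3,interpolation=cv2.INTER_CUBIC)
cv2.imwrite('pics/s1.png',im)
```

```text
holder 0.006 [ 0.615  -0.1348] [np.float64(0.0806), np.float64(0.0985), np.float64(0.0812), np.float64(0.0987)] [np.float64(6.1), np.float64(6.2), np.float64(97.8), np.float64(97.4)]
holder 0.012 [ 0.6135 -0.134 ] [np.float64(0.0801), np.float64(0.0979), np.float64(0.0807), np.float64(0.098)] [np.float64(6.1), np.float64(6.2), np.float64(97.8), np.float64(97.4)]
flux [0.45159276 0.23277822 0.037     ] cleaner top []
cleaner [ 0.4431289 -0.2443605  0.046    ]
driver [0.48032473 0.1038833  0.009     ] [0.38013749 0.1639322  0.009     ] [0.43023111 0.13390775 0.009     ] 0.11680477161073118 -30.93707244961872
box [0.43357522 0.00086094] [[ 0.46802811  0.0067476 ]
 [ 0.44742291 -0.03082291]
 [ 0.39949022 -0.00474305]
 [ 0.41935965  0.03226211]]
box ang -27.665835742025763 -28.55031937861387
flux [426.2 206.9]
box [331.5 198. ]
hold [265.3 251.1]
clean [233.1 188.6]
green [283.2 192.6]
```

View pics/s1.png

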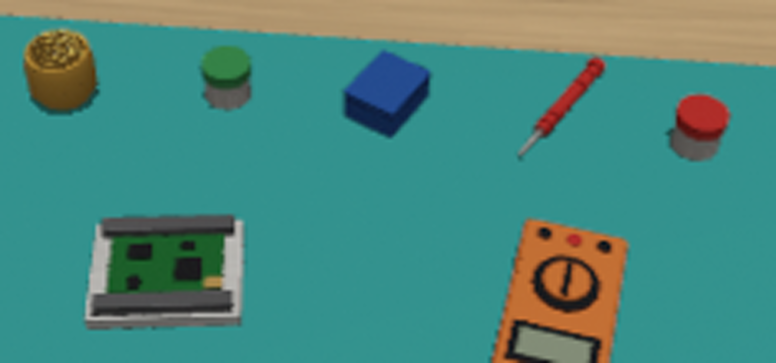

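The scene crop shows the same things, with the cleaner at the far left and the flux jar at (702,110). It agrees with the top view to within a few mm. First comes the cleaner: I rotate at height, then translate.

>>> jog_arm(dr=[[0,0,-0.96],[0,0,-0.96],[0,0,-0.96],[0,0,-0.96],[0,0,-0.96],[0,0,-0.96],[0,0,-0.96],[0,0,-0.96],[0,0,-0.96],[0,0,-0.96]], translation=[[0,0,0],[0,0,0],[0,0,0],[0,0,0],[0,0,0],[0,0,0],[0,0,0],[0,0,0],[0,0,0],[0,0,0]], jaw=[1,1,1,1,1,1,1,1,1,1], squeeze=40)

```text
clock: 1.1
position: [0.2118, -0.5878, 0.2309]
ee_rot: [0.873, 0.488, 0.0, -0.0]
ft_force: [-0.8, 0.5, 0.1]
grip_width: 0.997
grasp_force: 0.0
```

>>> jog_arm(dr=[[0,0,-0.96],[0,0,-0.96],[0,0,-0.96],[0,0,-0.96],[0,0,-0.96],[0,0,-0.96],[0,0,-0.96],[0,0,-0.96],[0,0,-0.96],[0,0,-0.96]], translation=[[0,0,0],[0,0,0],[0,0,0],[0,0,0],[0,0,0],[0,0,0],[0,0,0],[0,0,0],[0,0,0],[0,0,0]], jaw=[1,1,1,1,1,1,1,1,1,1])

```text
clock: 2.1
position: [0.2117, -0.5878, 0.2308]
ee_rot: [0.664, 0.748, 0.0, -0.0]
ft_force: [-0.3, 0.7, 0.3]
grip_width: 0.998
grasp_force: 0.0
```

```bash
cat > plan.py <<'E'
# usage: plan.py x y z psi  [x y z psi ...]: totals in tool units, current pose first
import sys,numpy as np
from scipy.spatial.transform import Rotation as Ro
from workcell import manip
o=manip.get_obs(); p=np.array(o['position']); R=Ro.from_quat(o['ee_rot']).as_matrix()
psi=np.degrees(np.arctan2(R[1,0],R[0,0]))
print('t',round(o['clock'],2),'p',p.round(4),'psi',round(psi,2),'tilt',np.degrees(np.arccos(-R[2,2])).round(2),'F',np.round(o['ft_force'],1),'w',round(o['grip_width'],3),'gf',round(o['grasp_force'],1),'j7',o['joint_pos'][[0,6]].round(2))
a=list(map(float,sys.argv[1:]))
for i in range(0,len(a),4):
    x,y,z,q=a[i:i+4]; d=np.array([x,y,z])-p; b=np.radians(psi)
    # rotation first (in place), then shift in new frame
    b=np.radians(q)
    T=np.array([np.cos(b)*d[0]+np.sin(b)*d[1], np.sin(b)*d[0]-np.cos(b)*d[1], -d[2]])/.025
    print('turn',round(-(((q-psi)+180)%360-180)/4,2),'shift',T.round(2)); p=np.array([x,y,z]); psi=q
E
python3 plan.py .444 -.244 .15 97 .444 -.244 .01 97 .444 -.244 .11 97 .626 -.23 .11 97 .626 -.23 .012 97
```

```text
t 2.1 p [ 0.2117 -0.5878  0.2308] psi 96.77 tilt 0.05 F [-0.3  0.7  0.3] w 0.998 gf 0.0 j7 [1.34 1.21]
turn -0.06 shift [12.52 10.9   3.23]
turn -0.0 shift [0.  0.  5.6]
turn -0.0 shift [ 0.  0. -4.]
turn -0.0 shift [-0.33  7.29 -0.  ]
turn -0.0 shift [0.   0.   3.92]
```

>>> jog_arm(dr=[[0,0,0],[0,0,0],[0,0,0],[0,0,0],[0,0,0],[0,0,0],[0,0,0],[0,0,0],[0,0,0],[0,0,0]], translation=[[0.8,0.7,0.2],[0.8,0.7,0.2],[0.8,0.7,0.2],[0.8,0.7,0.2],[0.8,0.7,0.2],[0.8,0.7,0.2],[0.8,0.7,0.2],[0.8,0.7,0.2],[0.8,0.7,0.2],[0.8,0.7,0.2]], jaw=[1,1,1,1,1,1,1,1,1,1])

```text
clock: 3.1
position: [0.363, -0.3681, 0.1809]
ee_rot: [0.665, 0.747, -0.0, -0.0]
ft_force: [0.6, 0.2, -0.6]
grip_width: 1.002
grasp_force: 0.0
```

>>> jog_arm(dr=[[0,0,0],[0,0,0],[0,0,0],[0,0,0],[0,0,0],[0,0,0],[0,0,0],[0,0,0]], translation=[[0.8,0.7,0.2],[0.8,0.7,0.2],[0.8,0.7,0.2],[0.8,0.7,0.2],[0.8,0.7,0.2],[0.52,0.4,0.23],[0,0,0],[0,0,0]], jaw=[1,1,1,1,1,1,1,1])

```text
clock: 3.9
position: [0.4461, -0.246, 0.1504]
ee_rot: [0.665, 0.747, -0.0, -0.0]
ft_force: [-0.3, -0.2, 0.2]
grip_width: 0.996
grasp_force: 0.0
```

```bash
python3 - <<'E'
from h import *
c=snap('top','pics/top1.png'); cv2.imwrite('pics/t1.png',cv2.resize(c['color'][120:300,330:480,::-1],None,fx=3,fy=3))
E
python3 plan.py .444 -.244 .01 97
```

```text
t 3.95 p [ 0.4459 -0.2466  0.1506] psi 96.56 tilt 0.03 F [-0.3 -0.4  0.2] w 0.999 gf 0.0 j7 [0.9  0.45]
turn -0.11 shift [ 0.11 -0.06  5.62]
```

View pics/t1.png

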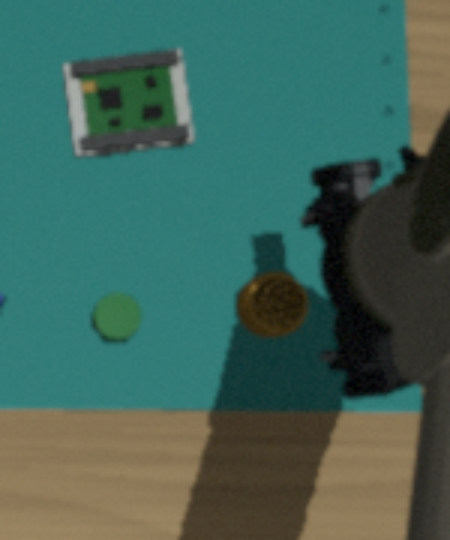

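The picture shows the gripper offset to the right of the cleaner (crop (357,280) against (272,305)), probably parallax. I'll check it by projection.

Run:
```python
from h import *
c=load('top')
for z in(.15,.2,.25):
  for s in(-.055,0,.055): print(z,s,((w2p(c,[.446+s,-.2466,z])-[330,120])*3).round())
print(-c['R'].T@c['t'])
```

```text
0.15 -0.055 [321. 366.]
0.15 0 [318. 287.]
0.15 0.055 [316. 208.]
0.2 -0.055 [344. 365.]
0.2 0 [341. 280.]
0.2 0.055 [338. 196.]
0.25 -0.055 [370. 363.]
0.25 0 [367. 271.]
0.25 0.055 [363. 182.]
[ 0.37398348 -0.02033312  0.91984623]
```

Projection agrees, so I descend and grip.

>>> jog_arm(dr=[[0,0,0],[0,0,0],[0,0,0],[0,0,0],[0,0,0],[0,0,0],[0,0,0],[0,0,0]], translation=[[0.1,0,0.8],[0,-0.06,0.8],[0,0,0.8],[0,0,0.8],[0,0,0.8],[0,0,0.8],[0,0,0.8],[0,0,0]], jaw=[1,1,1,1,1,1,1,1])

```text
clock: 4.75
position: [0.4426, -0.2439, 0.0085]
ee_rot: [0.666, 0.746, -0.001, -0.002]
ft_force: [-0.3, 1.6, -0.2]
grip_width: 1.0
grasp_force: 0.0
```

>>> jog_arm(dr=[[0,0,0],[0,0,0],[0,0,0],[0,0,0],[0,0,0],[0,0,0],[0,0,0],[0,0,0]], translation=[[0,0,0],[0,0,0],[0,0,0],[0,0,0],[0,0,0],[0,0,0],[0,0,0],[0,0,0]], jaw=[0.4,0.4,0.4,0.4,0.4,0.4,0.4,0.4], squeeze=40)

```text
clock: 5.55
position: [0.4454, -0.2442, 0.012]
ee_rot: [0.665, 0.747, -0.0, 0.001]
ft_force: [-1.6, -0.1, 5.9]
grip_width: 0.596
grasp_force: 41.2
```

```bash
python3 plan.py .444 -.244 .11 97 .626 -.23 .11 97 .626 -.23 .012 97
```

```text
t 5.55 p [ 0.4454 -0.2442  0.012 ] psi 96.59 tilt 0.13 F [-1.6 -0.1  5.9] w 0.596 gf 41.2 j7 [0.85 0.35]
turn -0.1 shift [ 0.01 -0.06 -3.92]
turn -0.0 shift [-0.33  7.29 -0.  ]
turn -0.0 shift [0.   0.   3.92]
```

>>> jog_arm(dr=[[0,0,0],[0,0,0],[0,0,0],[0,0,0],[0,0,0],[0,0,0],[0,0,0],[0,0,0],[0,0,0],[0,0,0]], translation=[[0,0,-0.5],[0,0,-0.8],[0,0,-0.8],[0,0,-0.8],[0,0.5,0],[0,0.8,0],[0,0.8,0],[0,0.8,0],[-0.1,0.8,0],[-0.2,0.8,0]], jaw=[0.4,0.4,0.4,0.4,0.4,0.4,0.4,0.4,0.4,0.4])

```text
clock: 6.55
position: [0.5586, -0.237, 0.0827]
ee_rot: [0.665, 0.747, 0.0, -0.0]
ft_force: [-0.5, 0.0, -1.4]
grip_width: 0.598
grasp_force: 42.1
```

>>> jog_arm(dr=[[0,0,0],[0,0,0],[0,0,0],[0,0,0],[0,0,0],[0,0,0]], translation=[[0,0.8,0],[0,0.8,0],[0,0.7,0],[0,0.4,0],[0,0,0],[0,0,0]], jaw=[0.4,0.4,0.4,0.4,0.4,0.4])

```text
clock: 7.15
position: [0.6239, -0.2301, 0.0826]
ee_rot: [0.665, 0.747, -0.0, -0.0]
ft_force: [-0.1, 0.5, -1.8]
grip_width: 0.599
grasp_force: 42.2
```

```bash
python3 plan.py .626 -.23 .013 97
```

```text
t 7.15 p [ 0.6239 -0.2301  0.0826] psi 96.62 tilt 0.05 F [-0.1  0.5 -1.8] w 0.599 gf 42.2 j7 [0.64 0.21]
turn -0.1 shift [-0.01  0.08  2.78]
```

>>> jog_arm(dr=[[0,0,0],[0,0,0],[0,0,0],[0,0,0],[0,0,0],[0,0,0]], translation=[[0,0.08,0.7],[0,0,0.8],[0,0,0.7],[0,0,0.4],[0,0,0.18],[0,0,0]], jaw=[0.4,0.4,0.4,0.4,0.4,0.4])

```text
clock: 7.75
position: [0.6261, -0.2299, 0.0133]
ee_rot: [0.665, 0.747, -0.0, -0.0]
ft_force: [0.4, 0.6, -1.8]
grip_width: 0.6
grasp_force: 42.1
```

```bash
python3 plan.py .626 -.23 .013 97
```

```text
t 7.75 p [ 0.6261 -0.2299  0.0133] psi 96.61 tilt 0.03 F [ 0.4  0.6 -1.8] w 0.6 gf 42.1 j7 [0.63 0.18]
turn -0.1 shift [-0.   -0.01  0.01]
```

>>> jog_arm(dr=[[0,0,0],[0,0,0],[0,0,0],[0,0,0],[0,0,0],[0,0,0],[0,0,0],[0,0,0],[0,0,0],[0,0,0]], translation=[[0,0,0.08],[0,0,0],[0,0,0],[0,0,0],[0,0,0],[0,0,0],[0,0,-0.3],[0,0,-0.8],[0,0,-0.9],[0,0,-1]], jaw=[0.4,0.4,0.7,0.9,1,1,1,1,1,1])

```text
clock: 8.75
position: [0.6262, -0.2298, 0.0876]
ee_rot: [0.665, 0.747, -0.0, -0.0]
ft_force: [0.4, 0.3, 0.1]
grip_width: 0.998
grasp_force: 0.0
```

>>> jog_arm(dr=[[0,0,0.96],[0,0,0.96],[0,0,0.96],[0,0,0.96],[0,0,0.96],[0,0,0.96],[0,0,0.96],[0,0,0.96],[0,0,0.96],[0,0,0]], translation=[[0,0,-1],[0,0,-0.8],[0,0,0],[0,0,0],[0,0,0],[0,0,0],[0,0,0],[0,0,0],[0,0,0],[0,0,0]], jaw=[1,1,1,1,1,1,1,1,1,1])

```text
clock: 9.75
position: [0.6265, -0.2298, 0.1322]
ee_rot: [0.857, 0.515, 0.0, 0.0]
ft_force: [-0.9, 0.3, 0.1]
grip_width: 1.005
grasp_force: 0.0
```

```bash
python3 plan.py .4345 .001 .09 62 .4345 .001 .012 62
```

```text
t 9.75 p [ 0.6265 -0.2298  0.1322] psi 62.01 tilt 0.04 F [-0.9  0.3  0.1] w 1.005 gf 0.0 j7 [ 0.57 -0.34]
turn 0.0 shift [  4.54 -11.12   1.69]
turn -0.0 shift [0.   0.   3.12]
```

>>> jog_arm(dr=[[0,0,0],[0,0,0],[0,0,0],[0,0,0],[0,0,0],[0,0,0],[0,0,0],[0,0,0],[0,0,0],[0,0,0]], translation=[[0.35,-0.855,0.13],[0.35,-0.855,0.13],[0.35,-0.855,0.13],[0.35,-0.855,0.13],[0.35,-0.855,0.13],[0.35,-0.855,0.13],[0.35,-0.855,0.13],[0.35,-0.855,0.13],[0.35,-0.855,0.13],[0.35,-0.855,0.13]], jaw=[1,1,1,1,1,1,1,1,1,1])

```text
clock: 10.75
position: [0.4781, -0.0517, 0.0994]
ee_rot: [0.856, 0.517, 0.0, 0.0]
ft_force: [0.3, -0.1, -0.0]
grip_width: 1.001
grasp_force: 0.0
```

>>> jog_arm(dr=[[0,0,0],[0,0,0],[0,0,0],[0,0,0],[0,0,0]], translation=[[0.35,-0.855,0.13],[0.35,-0.855,0.13],[0.35,-0.855,0.13],[0,0,0],[0,0,0]], jaw=[1,1,1,1,1])

```text
clock: 11.25
position: [0.4345, 0.0007, 0.0898]
ee_rot: [0.856, 0.516, 0.0, 0.001]
ft_force: [-0.7, -0.4, -0.4]
grip_width: 1.003
grasp_force: 0.0
```

```bash
python3 plan.py .4345 .001 .012 62
```

```text
t 11.25 p [0.4345 0.0007 0.0898] psi 62.18 tilt 0.07 F [-0.7 -0.4 -0.4] w 1.003 gf 0.0 j7 [ 0.46 -0.64]
turn 0.05 shift [ 0.01 -0.01  3.11]
```

Now down onto the box and grip.

>>> jog_arm(dr=[[0,0,0],[0,0,0],[0,0,0],[0,0,0],[0,0,0],[0,0,0]], translation=[[0,0,0.6],[0,0,0.8],[0,0,0.8],[0,0,0.6],[0,0,0.3],[0,0,0]], jaw=[1,1,1,1,1,1])

```text
clock: 11.85
position: [0.4341, 0.0004, 0.0113]
ee_rot: [0.857, 0.515, -0.0, -0.0]
ft_force: [-0.5, 1.2, 0.4]
grip_width: 1.001
grasp_force: 0.0
```

>>> jog_arm(dr=[[0,0,0],[0,0,0],[0,0,0],[0,0,0],[0,0,0],[0,0,0],[0,0,0]], translation=[[0,0,0],[0,0,0],[0,0,0],[0,0,0],[0,0,0],[0,0,0],[0,0,0]], jaw=[0.8,0.6,0.5,0.5,0.5,0.5,0.5], squeeze=40)

```text
clock: 12.55
position: [0.435, 0.0007, 0.0128]
ee_rot: [0.857, 0.515, 0.001, 0.001]
ft_force: [-1.9, 0.6, 6.0]
grip_width: 0.644
grasp_force: 42.4
```

```bash
python3 plan.py .4345 .001 .08 97 .6035 -.0432 .08 97 .6035 -.0432 .012 97
```

```text
t 12.55 p [0.435  0.0007 0.0128] psi 62.05 tilt 0.1 F [-1.9  0.6  6. ] w 0.644 gf 42.4 j7 [ 0.42 -0.73]
turn -8.74 shift [ 0.02 -0.02 -2.69]
turn -0.0 shift [-2.58  6.49 -0.  ]
turn -0.0 shift [0.   0.   2.72]
```

>>> jog_arm(dr=[[0,0,0],[0,0,-0.8],[0,0,-0.8],[0,0,-0.9],[0,0,-0.9],[0,0,-0.9],[0,0,-0.9],[0,0,-0.9],[0,0,-0.9],[0,0,-0.9]], translation=[[0,0,-0.4],[0,0,-0.8],[0,0,-0.8],[0,0,-0.7],[0,0,0],[0,0,0],[0,0,0],[0,0,0],[0,0,0],[0,0,0]], jaw=[0.5,0.5,0.5,0.5,0.5,0.5,0.5,0.5,0.5,0.5])

```text
clock: 13.55
position: [0.4345, 0.0008, 0.0803]
ee_rot: [0.683, 0.73, 0.0, 0.0]
ft_force: [0.2, -0.6, -0.7]
grip_width: 0.646
grasp_force: 42.8
```

>>> jog_arm(dr=[[0,0,-0.8],[0,0,0],[0,0,0],[0,0,0],[0,0,0],[0,0,0],[0,0,0],[0,0,0],[0,0,0],[0,0,0]], translation=[[0,0,0],[-0.3,0.8,0],[-0.3,0.8,0],[-0.3,0.8,0],[-0.3,0.8,0],[-0.3,0.8,0],[-0.3,0.8,0],[-0.3,0.8,0],[-0.3,0.8,0],[0,0,0]], jaw=[0.5,0.5,0.5,0.5,0.5,0.5,0.5,0.5,0.5,0.5])

```text
clock: 14.55
position: [0.6022, -0.0406, 0.0802]
ee_rot: [0.664, 0.748, 0.001, 0.001]
ft_force: [-1.0, 0.3, -0.7]
grip_width: 0.644
grasp_force: 42.8
```

```bash
python3 plan.py .6035 -.0432 .0128 97
```

```text
t 14.55 p [ 0.6022 -0.0406  0.0802] psi 96.78 tilt 0.1 F [-1.   0.3 -0.7] w 0.644 gf 42.8 j7 [ 0.43 -0.08]
turn -0.05 shift [-0.11  0.04  2.7 ]
```

>>> jog_arm(dr=[[0,0,0],[0,0,0],[0,0,0],[0,0,0],[0,0,0],[0,0,0],[0,0,0]], translation=[[-0.11,0.04,0.6],[0,0,0.8],[0,0,0.7],[0,0,0.4],[0,0,0.2],[0,0,0.02],[0,0,0]], jaw=[0.5,0.5,0.5,0.5,0.5,0.5,0.5])

```text
clock: 15.25
position: [0.6001, -0.0422, 0.0127]
ee_rot: [0.663, 0.748, -0.001, -0.001]
ft_force: [-14.6, -0.8, 21.6]
grip_width: 0.643
grasp_force: 45.6
```

```bash
python3 plan.py .6035 -.0432 .0128 97
```

```text
t 15.25 p [ 0.6001 -0.0422  0.0127] psi 96.87 tilt 0.19 F [-14.6  -0.8  21.6] w 0.643 gf 45.6 j7 [ 0.4  -0.11]
turn -0.03 shift [-0.06  0.13 -0.  ]
```

Contact at 21 N is harder than I wanted, so I ease up by 1.5 mm and then release.

>>> jog_arm(dr=[[0,0,0],[0,0,0],[0,0,0],[0,0,0]], translation=[[0,0,-0.05],[0,0,-0.01],[0,0,0],[0,0,0]], jaw=[0.5,0.5,0.5,0.5])

```text
clock: 15.65
position: [0.6017, -0.0422, 0.0129]
ee_rot: [0.664, 0.748, 0.0, 0.0]
ft_force: [-1.1, 0.5, 2.5]
grip_width: 0.641
grasp_force: 43.4
```

```bash
python3 plan.py .6035 -.0432 .0128 97
python3 - <<'E'
from h import *
c=snap('scene','pics/scene1.png'); cv2.imwrite('pics/s2.png',cv2.resize(c['color'][170:300,200:380,::-1],None,fx=3.5,fy=3.5,interpolation=cv2.INTER_CUBIC))
E
```

```text
t 15.65 p [ 0.6017 -0.0422  0.0129] psi 96.85 tilt 0.01 F [-1.1  0.5  2.5] w 0.641 gf 43.4 j7 [ 0.4  -0.11]
turn -0.04 shift [-0.05  0.07  0.  ]
```

View pics/s2.png

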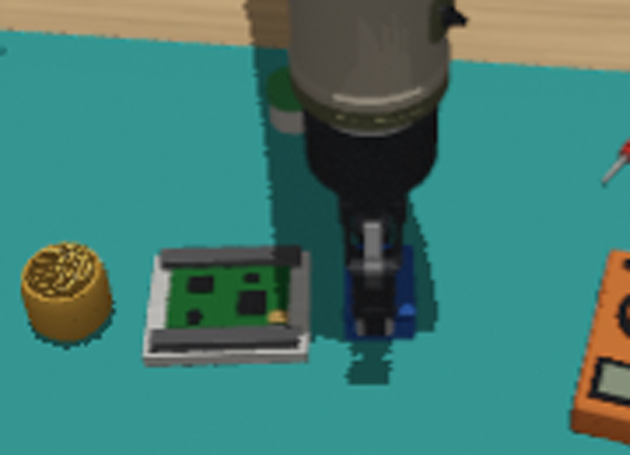

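The picture shows the cleaner standing on the left side of the holder image and the box in the gripper, flat and parallel on the right. Release, lift, then go to the jar.

>>> jog_arm(dr=[[0,0,0],[0,0,0],[0,0,0],[0,0,0],[0,0,0],[0,0,0],[0,0,0],[0,0,0],[0,0,0],[0,0,0]], translation=[[0,0,0],[0,0,0],[0,0,0],[0,0,0],[0,0,-0.3],[0,0,-0.8],[0,0,-1],[0,0,-1],[0,0,-1],[0,0,-0.3]], jaw=[0.7,0.8,0.9,1,1,1,1,1,1,1])

```text
clock: 16.7
position: [0.603, -0.0421, 0.1262]
ee_rot: [0.664, 0.748, 0.001, 0.002]
ft_force: [0.6, 0.1, 0.3]
grip_width: 1.001
grasp_force: 0.0
```

```bash
python3 plan.py .452 .233 .1 97 .452 .233 .014 97
```

```text
t 16.7 p [ 0.603  -0.0421  0.1262] psi 96.86 tilt 0.26 F [0.6 0.1 0.3] w 1.001 gf 0.0 j7 [ 0.44 -0.06]
turn -0.04 shift [11.66 -4.65  1.05]
turn -0.0 shift [0.   0.   3.44]
```

>>> jog_arm(dr=[[0,0,0],[0,0,0],[0,0,0],[0,0,0],[0,0,0],[0,0,0],[0,0,0],[0,0,0],[0,0,0],[0,0,0]], translation=[[0.85,-0.34,0],[0.85,-0.34,0],[0.85,-0.34,0],[0.85,-0.34,0],[0.85,-0.34,0],[0.85,-0.34,0],[0.85,-0.34,0],[0.85,-0.34,0],[0.85,-0.34,0.1],[0.85,-0.34,0.2]], jaw=[1,1,1,1,1,1,1,1,1,1])

```text
clock: 17.7
position: [0.4913, 0.1593, 0.1152]
ee_rot: [0.664, 0.748, 0.0, 0.0]
ft_force: [0.3, 0.4, -0.4]
grip_width: 1.002
grasp_force: 0.0
```

>>> jog_arm(dr=[[0,0,0],[0,0,0],[0,0,0],[0,0,0],[0,0,0],[0,0,0]], translation=[[0.85,-0.34,0.2],[0.85,-0.34,0.25],[0.85,-0.34,0.3],[0.6,-0.23,0],[0,0,0],[0,0,0]], jaw=[1,1,1,1,1,1])

```text
clock: 18.3
position: [0.4515, 0.2326, 0.0964]
ee_rot: [0.663, 0.748, -0.0, 0.0]
ft_force: [0.4, -0.2, -0.2]
grip_width: 1.0
grasp_force: 0.0
```

```bash
python3 plan.py .452 .233 .014 97
python3 - <<'E'
from h import *
c=snap('top','pics/top2.png')
im=c['color'][125:215,320:410,::-1]; cv2.imwrite('pics/t2.png',cv2.resize(im,None,fx=6,fy=6,interpolation=cv2.INTER_CUBIC))
E
sed -i "s/w\[:0\]//" seg.py; python3 seg.py | grep -E "blue|gold"
```

```text
t 18.3 p [0.4515 0.2326 0.0964] psi 96.87 tilt 0.03 F [ 0.4 -0.2 -0.2] w 1.0 gf 0.0 j7 [ 0.09 -0.62]
turn -0.03 shift [0.01 0.02 3.3 ]
blue [335.3 158.3] [326, 147, 19, 24, 360] w [ 0.5976 -0.0393] rect [597.6 -39.1] [55.1 41.3] 6.1
gold [413.4 146.5] [404, 138, 20, 19, 266] w [ 0.625  -0.2294] rect [ 624.  -230.8] [44.7 46. ] 45.4
```

View pics/t2.png

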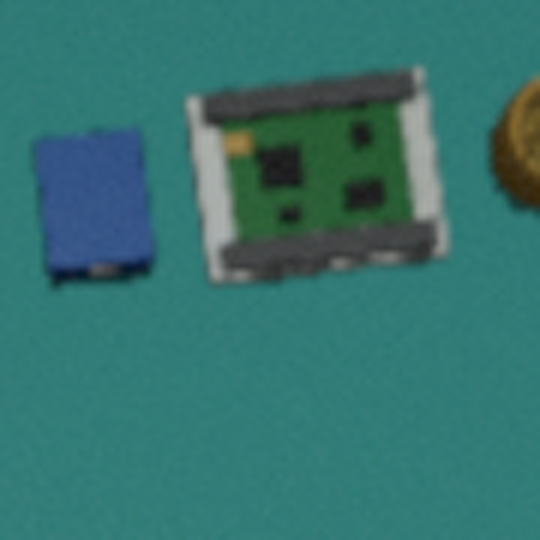

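The picture shows the box parallel to the holder's left side and the cleaner standing opposite. The box is about 5 mm short in x, which is within tolerance. The jar goes to the measured box middle (0.599, -0.0395).

>>> jog_arm(dr=[[0,0,0],[0,0,0],[0,0,0],[0,0,0],[0,0,0],[0,0,0]], translation=[[0,0,0.6],[0,0,0.8],[0,0,0.8],[0,0,0.7],[0,0,0.3],[0,0,0]], jaw=[1,1,1,1,1,1])

```text
clock: 18.95
position: [0.4508, 0.2321, 0.0152]
ee_rot: [0.664, 0.748, -0.001, -0.001]
ft_force: [0.5, 0.2, 0.2]
grip_width: 1.003
grasp_force: 0.0
```

>>> jog_arm(dr=[[0,0,0],[0,0,0],[0,0,0],[0,0,0],[0,0,0],[0,0,0],[0,0,0],[0,0,0],[0,0,0]], translation=[[0,0,0],[0,0,0],[0,0,0],[0,0,0],[0,0,0],[0,0,0],[0,0,0],[0,0,0],[0,0,0]], jaw=[0.8,0.6,0.4,0.3,0.3,0.3,0.3,0.3,0.3], squeeze=35)

```text
clock: 19.85
position: [0.452, 0.2332, 0.0174]
ee_rot: [0.664, 0.748, 0.0, 0.001]
ft_force: [-1.0, -0.2, 6.0]
grip_width: 0.431
grasp_force: 34.5
```

```bash
python3 plan.py .452 .233 .12 97 .599 -.0395 .12 97 .599 -.0395 .045 97
```

```text
t 19.85 p [0.452  0.2332 0.0174] psi 96.85 tilt 0.08 F [-1.  -0.2  6. ] w 0.431 gf 34.5 j7 [ 0.04 -0.7 ]
turn -0.04 shift [-0.01 -0.   -4.1 ]
turn -0.0 shift [-11.54   4.51  -0.  ]
turn -0.0 shift [0. 0. 3.]
```

>>> jog_arm(dr=[[0,0,0],[0,0,0],[0,0,0],[0,0,0],[0,0,0],[0,0,0],[0,0,0],[0,0,0],[0,0,0],[0,0,0]], translation=[[0,0,-0.5],[0,0,-0.9],[0,0,-0.9],[0,0,-0.9],[0,0,-0.9],[-0.5,0.2,0],[-0.8,0.32,0],[-0.8,0.32,0],[-0.8,0.32,0],[-0.8,0.32,0]], jaw=[0.3,0.3,0.3,0.3,0.3,0.3,0.3,0.3,0.3,0.3])

```text
clock: 20.85
position: [0.4994, 0.144, 0.1189]
ee_rot: [0.664, 0.748, -0.0, 0.0]
ft_force: [0.1, 0.8, -0.1]
grip_width: 0.429
grasp_force: 35.2
```

>>> jog_arm(dr=[[0,0,0],[0,0,0],[0,0,0],[0,0,0],[0,0,0],[0,0,0],[0,0,0],[0,0,0],[0,0,0],[0,0,0]], translation=[[-0.8,0.32,0],[-0.8,0.32,0],[-0.8,0.32,0],[-0.8,0.32,0],[-0.8,0.32,0],[-0.8,0.32,0],[-0.8,0.32,0],[-0.8,0.32,0],[-0.8,0.32,0],[-0.6,0.22,0]], jaw=[0.3,0.3,0.3,0.3,0.3,0.3,0.3,0.3,0.3,0.3])

```text
clock: 21.85
position: [0.5995, -0.041, 0.1187]
ee_rot: [0.664, 0.748, -0.0, -0.0]
ft_force: [0.9, -0.7, -0.2]
grip_width: 0.433
grasp_force: 35.2
```

>>> jog_arm(dr=[[0,0,0],[0,0,0]], translation=[[0,0,0],[0,0,0]], jaw=[0.3,0.3])

```text
clock: 22.05
position: [0.599, -0.0384, 0.1188]
ee_rot: [0.664, 0.748, 0.0, -0.0]
ft_force: [-0.3, 0.7, -0.3]
grip_width: 0.43
grasp_force: 35.2
```

```bash
python3 plan.py .599 -.0395 .047 97
```

```text
t 22.05 p [ 0.599  -0.0384  0.1188] psi 96.85 tilt 0.04 F [-0.3  0.7 -0.3] w 0.43 gf 35.2 j7 [ 0.44 -0.07]
turn -0.04 shift [-0.05 -0.01  2.87]
```

>>> jog_arm(dr=[[0,0,0],[0,0,0],[0,0,0],[0,0,0],[0,0,0],[0,0,0],[0,0,0]], translation=[[-0.04,0,0.6],[0,0,0.8],[0,0,0.8],[0,0,0.5],[0,0,0.18],[0,0,0.04],[0,0,0]], jaw=[0.3,0.3,0.3,0.3,0.3,0.3,0.3])

```text
clock: 22.75
position: [0.5997, -0.0394, 0.0463]
ee_rot: [0.663, 0.748, 0.0, 0.0]
ft_force: [1.1, 0.1, -0.3]
grip_width: 0.429
grasp_force: 35.4
```

```bash
python3 plan.py .599 -.0395 .044 97
```

```text
t 22.75 p [ 0.5997 -0.0394  0.0463] psi 96.89 tilt 0.04 F [ 1.1  0.1 -0.3] w 0.429 gf 35.4 j7 [ 0.42 -0.1 ]
turn -0.03 shift [-0.   -0.03  0.09]
```

>>> jog_arm(dr=[[0,0,0],[0,0,0],[0,0,0],[0,0,0],[0,0,0],[0,0,0],[0,0,0],[0,0,0],[0,0,0],[0,0,0]], translation=[[0,0,0.04],[0,0,0.04],[0,0,0],[0,0,0],[0,0,0],[0,0,0],[0,0,0],[0,0,0],[0,0,0],[0,0,0]], jaw=[0.3,0.3,0.3,0.5,0.6,0.7,0.8,0.9,1,1])

```text
clock: 23.75
position: [0.5995, -0.0398, 0.044]
ee_rot: [0.664, 0.748, -0.0, 0.0]
ft_force: [-0.4, -0.3, 0.2]
grip_width: 0.998
grasp_force: 0.0
```

>>> jog_arm(dr=[[0,0,0],[0,0,0],[0,0,0],[0,0,0],[0,0,0],[0,0,-0.8],[0,0,-0.9],[0,0,-0.9],[0,0,-0.9],[0,0,-0.9]], translation=[[0,0,-0.3],[0,0,-0.8],[0,0,-0.8],[0,0,-0.9],[0,0,-0.9],[0,0,-0.2],[0,0,0],[0,0,0],[0,0,0],[0,0,0]], jaw=[1,1,1,1,1,1,1,1,1,1])

```text
clock: 24.75
position: [0.5996, -0.0397, 0.1422]
ee_rot: [0.54, 0.842, 0.0, 0.0]
ft_force: [0.2, 0.5, 0.2]
grip_width: 0.999
grasp_force: 0.0
```

>>> jog_arm(dr=[[0,0,-0.9],[0,0,-0.9],[0,0,-0.9],[0,0,-0.9],[0,0,-0.9],[0,0,-0.9],[0,0,-0.9],[0,0,-0.9],[0,0,-0.9],[0,0,-0.5]], translation=[[0,0,0],[0,0,0],[0,0,0],[0,0,0],[0,0,0],[0,0,0],[0,0,0],[0,0,0],[0,0,0],[0,0,0]], jaw=[0.6,0.6,0.6,0.6,0.6,0.6,0.6,0.6,0.6,0.6])

```text
clock: 25.75
position: [0.5996, -0.0398, 0.1422]
ee_rot: [0.267, 0.964, -0.0, 0.0]
ft_force: [0.8, 0.0, -0.2]
grip_width: 0.6
grasp_force: 0.0
```

```bash
python3 plan.py .421 .1405 .09 149 .421 .1405 .008 149
```

```text
t 25.75 p [ 0.5996 -0.0398  0.1422] psi 148.99 tilt 0.03 F [ 0.8  0.  -0.2] w 0.6 gf 0.0 j7 [0.56 0.8 ]
turn -0.0 shift [9.84 2.5  2.09]
turn -0.0 shift [0.   0.   3.28]
```

>>> jog_arm(dr=[[0,0,0],[0,0,0],[0,0,0],[0,0,0],[0,0,0],[0,0,0],[0,0,0],[0,0,0],[0,0,0],[0,0,0]], translation=[[0.8,0.2,0],[0.8,0.2,0],[0.8,0.2,0],[0.8,0.2,0],[0.8,0.2,0],[0.8,0.2,0.3],[0.8,0.2,0.3],[0.8,0.2,0.3],[0.8,0.2,0.4],[0.8,0.2,0.4]], jaw=[0.6,0.6,0.6,0.6,0.6,0.6,0.6,0.6,0.6,0.6])

```text
clock: 26.75
position: [0.4538, 0.1071, 0.0993]
ee_rot: [0.268, 0.963, -0.0, 0.001]
ft_force: [-0.8, -0.4, 0.2]
grip_width: 0.6
grasp_force: 0.0
```

>>> jog_arm(dr=[[0,0,0],[0,0,0],[0,0,0],[0,0,0],[0,0,0]], translation=[[0.8,0.2,0.4],[0.8,0.2,0],[0.24,0.1,0],[0,0,0],[0,0,0]], jaw=[0.6,0.6,0.6,0.6,0.6])

```text
clock: 27.25
position: [0.4222, 0.1405, 0.0896]
ee_rot: [0.269, 0.963, 0.0, 0.001]
ft_force: [0.7, -0.1, -0.4]
grip_width: 0.6
grasp_force: 0.0
```

```bash
python3 plan.py .421 .1405 .008 149
python3 - <<'E'
from h import *
c=snap('scene','pics/scene3.png'); cv2.imwrite('pics/s3.png',cv2.resize(c['color'][165:300,210:450,::-1],None,fx=3.3,fy=3.3,interpolation=cv2.INTER_CUBIC))
E
```

```text
t 27.25 p [0.4222 0.1405 0.0896] psi 148.82 tilt 0.07 F [ 0.7 -0.1 -0.4] w 0.6 gf 0.0 j7 [0.44 0.48]
turn -0.05 shift [ 0.04 -0.03  3.27]
```

View pics/s3.png

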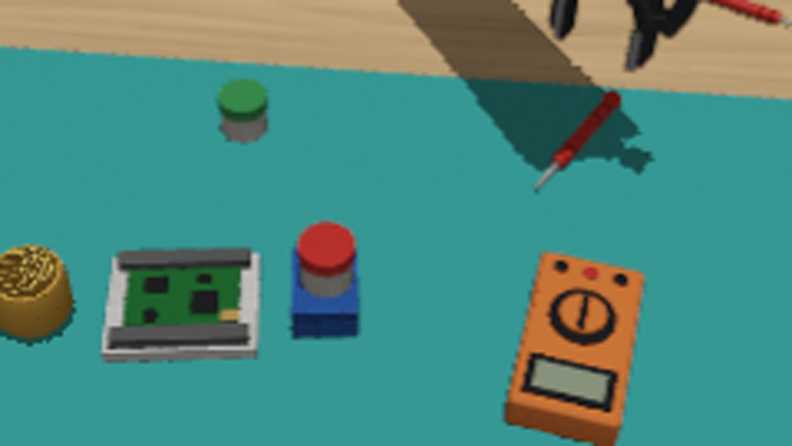

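The picture shows the flux jar upright on the box at crop (327,250). The driver is undisturbed under the gripper at (585,140). Now I descend and grip the driver.

>>> jog_arm(dr=[[0,0,0],[0,0,0],[0,0,0],[0,0,0],[0,0,0],[0,0,0],[0,0,0]], translation=[[0.04,-0.03,0.6],[0,0,0.8],[0,0,0.8],[0,0,0.7],[0,0,0.3],[0,0,0.1],[0,0,0]], jaw=[0.6,0.6,0.6,0.6,0.6,0.6,0.6])

```text
clock: 28.0
position: [0.4204, 0.1408, 0.0068]
ee_rot: [0.269, 0.963, 0.0, 0.0]
ft_force: [0.7, 0.3, -0.3]
grip_width: 0.598
grasp_force: 0.0
```

>>> jog_arm(dr=[[0,0,0],[0,0,0],[0,0,0],[0,0,0],[0,0,0],[0,0,0],[0,0,0],[0,0,0],[0,0,0]], translation=[[0,0,0],[0,0,0],[0,0,0],[0,0,0],[0,0,0],[0,0,0],[0,0,0],[0,0,0],[0,0,0]], jaw=[0.4,0.3,0.2,0,0,0,0,0,0], squeeze=35)

```text
clock: 28.9
position: [0.4204, 0.1408, 0.007]
ee_rot: [0.269, 0.963, -0.0, 0.0]
ft_force: [-1.6, -0.9, 5.6]
grip_width: 0.127
grasp_force: 36.2
```

```bash
python3 plan.py .421 .1405 .09 97 .5466 -.1306 .09 97 .5466 -.1306 .008 97
```

```text
t 28.9 p [0.4204 0.1408 0.007 ] psi 148.85 tilt 0.05 F [-1.6 -0.9  5.6] w 0.127 gf 36.2 j7 [0.35 0.34]
turn 12.96 shift [-0.02  0.02 -3.32]
turn -0.0 shift [-11.38   3.67  -0.  ]
turn -0.0 shift [0.   0.   3.28]
```

>>> jog_arm(dr=[[0,0,0],[0,0,0],[0,0,0.7],[0,0,0.9],[0,0,0.9],[0,0,0.9],[0,0,0.9],[0,0,0.9],[0,0,0.9],[0,0,0.9]], translation=[[0,0,-0.4],[0,0,-0.8],[0,0,-0.9],[0,0,-0.9],[0,0,-0.8],[0,0,-0.2],[0,0,0],[0,0,0],[0,0,0],[0,0,0]], jaw=[0,0,0,0,0,0,0,0,0,0])

```text
clock: 29.9
position: [0.42, 0.141, 0.1072]
ee_rot: [0.495, 0.869, 0.0, 0.0]
ft_force: [0.7, 0.2, -0.7]
grip_width: 0.125
grasp_force: 35.5
```

>>> jog_arm(dr=[[0,0,0.9],[0,0,0.9],[0,0,0.9],[0,0,0.9],[0,0,0.9],[0,0,0.9],[0,0,0.56],[0,0,0],[0,0,0],[0,0,0]], translation=[[0,0,0],[0,0,0],[0,0,0],[0,0,0],[0,0,0],[0,0,0],[0,0,0],[-0.8,0.26,0],[-0.8,0.26,0],[-0.8,0.26,0]], jaw=[0,0,0,0,0,0,0,0,0,0])

```text
clock: 30.9
position: [0.447, 0.0832, 0.1072]
ee_rot: [0.662, 0.749, 0.0, 0.0]
ft_force: [0.6, 0.2, -1.0]
grip_width: 0.128
grasp_force: 35.5
```

>>> jog_arm(dr=[[0,0,0],[0,0,0],[0,0,0],[0,0,0],[0,0,0],[0,0,0],[0,0,0],[0,0,0],[0,0,0],[0,0,0]], translation=[[-0.8,0.26,0],[-0.8,0.26,0],[-0.8,0.26,0],[-0.8,0.26,0],[-0.8,0.26,0],[-0.8,0.26,0],[-0.8,0.26,0],[-0.8,0.26,0],[-0.8,0.26,0],[-0.8,0.26,0]], jaw=[0,0,0,0,0,0,0,0,0,0])

```text
clock: 31.9
position: [0.5362, -0.1082, 0.1069]
ee_rot: [0.663, 0.749, 0.0, 0.0]
ft_force: [0.0, -0.4, 0.2]
grip_width: 0.13
grasp_force: 35.5
```

>>> jog_arm(dr=[[0,0,0],[0,0,0],[0,0,0]], translation=[[-0.8,0.26,0],[0,0,0],[0,0,0]], jaw=[0,0,0])

```text
clock: 32.2
position: [0.5446, -0.1261, 0.1065]
ee_rot: [0.663, 0.749, 0.0, -0.0]
ft_force: [0.7, -0.0, -1.2]
grip_width: 0.127
grasp_force: 35.5
```

```bash
python3 plan.py .5466 -.1306 .008 97
```

```text
t 32.2 p [ 0.5446 -0.1261  0.1065] psi 96.98 tilt 0.04 F [ 0.7 -0.  -1.2] w 0.127 gf 35.5 j7 [0.65 0.1 ]
turn -0.0 shift [-0.19  0.06  3.94]
```

>>> jog_arm(dr=[[0,0,0],[0,0,0],[0,0,0],[0,0,0],[0,0,0],[0,0,0],[0,0,0],[0,0,0]], translation=[[-0.19,0.04,0.6],[0,0,0.8],[0,0,0.8],[0,0,0.8],[0,0,0.6],[0,0,0.25],[0,0,0.08],[0,0,0]], jaw=[0,0,0,0,0,0,0,0])

```text
clock: 33.0
position: [0.5464, -0.1304, 0.0086]
ee_rot: [0.662, 0.749, 0.0, 0.0]
ft_force: [0.5, 0.7, 0.5]
grip_width: 0.123
grasp_force: 35.5
```

```bash
python3 plan.py .5466 -.1306 .007 97
```

```text
t 33.0 p [ 0.5464 -0.1304  0.0086] psi 97.03 tilt 0.03 F [0.5 0.7 0.5] w 0.123 gf 35.5 j7 [0.61 0.04]
turn 0.01 shift [-0.01  0.01  0.06]
```

>>> jog_arm(dr=[[0,0,0],[0,0,0],[0,0,0],[0,0,0],[0,0,0],[0,0,0],[0,0,0],[0,0,0],[0,0,0],[0,0,0]], translation=[[0,0,0.05],[0,0,0],[0,0,0],[0,0,0],[0,0,0],[0,0,-0.2],[0,0,-0.4],[0,0,-0.8],[0,0,-0.9],[0,0,-1]], jaw=[0,0,0.17,0.22,0.22,0.22,0.22,0.22,0.22,0.22])

```text
clock: 34.0
position: [0.546, -0.1304, 0.091]
ee_rot: [0.662, 0.749, 0.0, 0.0]
ft_force: [0.7, 0.5, 0.1]
grip_width: 0.22
grasp_force: 0.0
```

>>> jog_arm(dr=[[0,0,0],[0,0,0],[0,0,0],[0,0,0],[0,0,0],[0,0,0],[0,0,0],[0,0,0],[0,0,0],[0,0,0]], translation=[[0,0,-1],[0,0,-1],[0,-0.8,-0.8],[0,-0.8,-0.8],[0,-0.8,-0.8],[0,-0.8,0],[0,-0.8,0],[0,0,0],[0,0,0],[0,0,0]], jaw=[0.22,0.22,0.22,0.22,0.22,0.22,0.22,0.22,0.22,0.22])

```text
clock: 35.0
position: [0.4476, -0.1424, 0.2]
ee_rot: [0.662, 0.749, 0.0, 0.0]
ft_force: [-0.3, 0.3, -0.8]
grip_width: 0.221
grasp_force: 0.0
```

```bash
python3 plan.py
python3 - <<'E'
from h import *
c=snap('scene','pics/scene4.png'); d=snap('top','pics/top4.png')
a=cv2.resize(c['color'][165:300,200:400,::-1],(600,405),interpolation=cv2.INTER_CUBIC)
cv2.imwrite('pics/s4.png',a); cv2.imwrite('pics/t4.png',cv2.resize(d['color'][120:230,300:440,::-1],None,fx=5,fy=5,interpolation=cv2.INTER_CUBIC))
E
python3 seg.py | grep -E "red|blue|gold|green"
```

```text
t 35.0 p [ 0.4476 -0.1424  0.2   ] psi 97.05 tilt 0.05 F [-0.3  0.3 -0.8] w 0.221 gf 0.0 j7 [0.81 0.32]
red [335.1 155.4] [328, 148, 15, 15, 175] w [ 0.6103 -0.039 ] rect [611.5 -38.8] [36.2 35.4] 0.1
red [370.  181.4] [354, 178, 33, 8, 105] w [ 0.5441 -0.1265] rect [ 544.1 -126.6] [ 8.4 81.3] 7.7
red [207.4 303.7] [191, 294, 33, 20, 143] w [0.2417 0.2699] rect [241.6 271.1] [87.  10.5] 64.3
blue [336.3 165.8] [328, 159, 17, 11, 94] w [ 0.5789 -0.0417] rect [582.7 -40.8] [22.8 41.2] 5.9
green [373.1 152.8] [357, 142, 31, 23, 452] w [ 0.6099 -0.1316] rect [ 610.2 -129.8] [49.4 69.3] 7.4
green [368.4 225.2] [361, 218, 16, 15, 180] w [ 0.4326 -0.1185] rect [ 432.5 -119.3] [33.5 35.8] 45.1
```

View pics/s4.png

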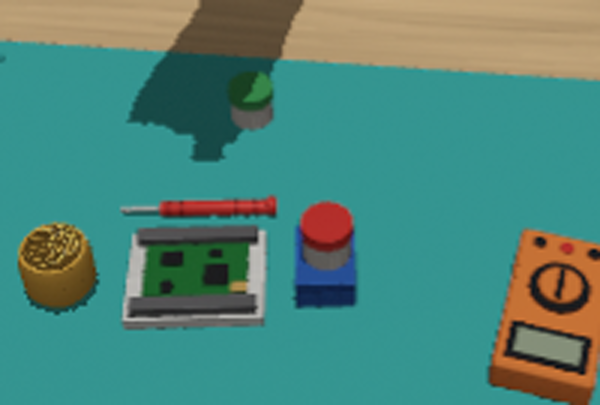

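View pics/t4.png

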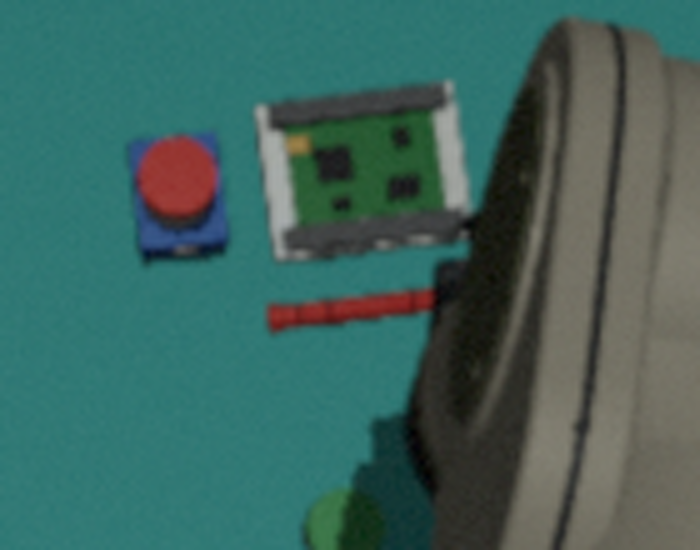

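Both views show everything in place: the driver is parallel in front of the holder, the jar is on the box, the cleaner is opposite and the green jar hasn't moved. One last number to check is how well the jar is centred on the box.

Run:
```python
from h import *
c=load('top'); print('jar',p2w(c,(335.1,155.4),.065)[:2])
s=load('scene'); hs=cv2.cvtColor(s['color'],cv2.COLOR_RGB2HSV)
for X in([.5976,-.0393,.065],[.598,-.0395,.065]): print(w2p(s,X), w2p(c,X))
```

```text
jar [ 0.5961376  -0.03796824]
[307.70723399 237.63775863] [335.66220951 154.79946369]
[307.59325312 237.77323959] [335.74675931 154.63515404]
```

The jar is within about 2 mm of the box middle, so I'm handing in.

```bash
python3 -c "
from workcell import manip
print(manip.hand_in())"
```

```text
the job is handed in; nothing more can be done
None
```

The layout is done and handed in at about 35 s on the robot clock. By my camera measurements every placement is within tolerance, with the box about 5 mm off centre along its side; the judge's verdict was not shown.

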